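# Stack the clay rings and test their hardness

### The arm

A 6-joint arm with a two-finger parallel gripper is mounted at the origin on the work surface. World frame = base frame: x ahead of the robot, y to its left, z up, the work surface at z = 0. Lengths are in m, angles in rad, forces in N, time in s.
With the tool pointing down it reaches from about 0.325 to 0.85 m from the base axis. Payload 4.4 kg.
Tool frame: the origin (TCP) lies at the very end of the fingers, on their centre line; the grasp point (between the pads) lies 19 mm behind it; z points along the fingers, y is the line along which they close (so a half turn about z gives the same grasp; the last joint's range is limited). The gripper opens to 94 mm and grips with 3 to 60 N. Pads are 16 mm wide; open, the fingers measure 119 mm over their backs; the gripper's body (75 mm by 177 mm) begins 78 mm behind the grasp point.
Start: joints at [1.091, 0.207, 1.542, -0, 1.393, -0.15], TCP at [0.186, 0.544, 0.205] pointing down, gripper open.
Joint ranges: [-2.73, 2.73], [-0.86, 2.22], [0.23, 2.46], [-1.11, 4.25], [0.08, 2.63], [-2.82, 2.82]. Speed limits (rad/s): [2.79, 2.79, 3.14, 3.14, 3.14, 3.14].

### API

Orientations are given as [roll, pitch, yaw] about the fixed x, y, z axes, in that order (R = Rz(yaw) Ry(pitch) Rx(roll)).
In Python, from plant import bot gives the robot as it stands. The module is installed in compiled form; this text tells all that it offers.
- The arm moves only by the tool arm_command, never from a script. Its argument "deltas" is a list of rows, each an object with "translation": the shift along the tool's x, y, z in cm, a list of three; "twist": the turn about the tool's z in degrees; "fingers": the closure in counts, from 0 (fully open) to 255 (shut). In form: [{"translation": [dx, dy, dz], "twist": twist, "fingers": fingers}, ...]. A call has 1 to 10 rows; each row shifts and turns the commanded pose from where the row before left it, along the tool's axes as they then stand; what a row does not reach is not made up. A row lasts 1/12 s, in which the tool goes at most 41.7 mm and 7.16 degrees, less where a joint would pass 70% of its speed; a pose out of reach is approached as far as the arm can. A call is refused whole if a number of a shift passes 4.17 or a number of a turn 7.16, either way. A call with a gripper value outside its range is refused whole. The fingers move at their own pace and stop on an object; "grip_force" is the grip in N (left out, the last holds). Time passes only in rows, so rows that do not move let the fingers close. It gives the time, the measured TCP pose, the force, the opening and the grip force at its end, in the units of the state.
- bot.observe(): the state, without advancing time (a new reading comes with each control period).
- bot.camera(name): name is "side" or "top"; returns the picture (420x560x3 uint8, blue, green, red); there is no depth.
- bot.get_calibration(name): a dict with "camera_matrix" (3x3 intrinsics, pixels), "cam_to_world" (4x4, takes a point from camera to world coordinates). Camera axes: x right, y up, looking along -z (the intrinsics and any distortion apply to the point x, -y, -z); pixel columns grow to the right and rows downward; lengths in m; the calibration is good to about 2 mm. A picture is of the moment at which its call begins. get_calibration takes no time and is no camera call.
- bot.hand_in(): hands the job in; it is judged then, once.
The state is a dict: "time_s": time; "joint_positions": joint angles; "dq": joint speeds; "effort": joint torques, N m; "ee_pos": TCP position; "tcp_rot": TCP orientation; "force": force on the tool from outside, world axes, zero at the start; "ft_torque": the same for the moment, N m; "opening": opening from 0.0 (shut) to 1.0 (fully open); "grasp_force": force on a finger pad.
Only numpy, scipy, OpenCV 4.12 (cv2) and the standard library are available. Lean on these libraries where they do the work, as an engineer would, in place of code of your own. Each camera call takes 0.05 s, during which the arm holds its last target. There are 200 camera calls.

### The job

Build up the lamp base: thread the wide clay ring and then the narrow clay ring down the wooden post, each lowered fully home rather than dropped, the narrow one with its pale dab on top. Then take the hardness tester out of its wooden block and press its plunger gently, square to the clay (tester upright), on the pale dab until the plunger is about half-way in. Finish holding it there, pressed, in the gripper; leave the other things on the table alone.

Things in the scene. Friction and masses are not known exactly. Their poses are not given: they have to be found in the camera images.
- foot: fixed wooden foot board, 110 x 110 mm and 12 mm thick, with an upright wooden post 16 mm in diameter at its centre; the post tapers from 56 mm to its blunt 8 mm wide tip, 67 mm above the table. Origin: centre of the board's underside, on the post's axis and on the table; z up
- ring_wide: the wide ring of grey leather-hard clay (firm, rigid): 64 mm outside, 20 mm plain hole, 30 mm tall, about 160 g, lying flat on the table. Origin: centre of its underside; z up along its axis. Home, its underside lies on the foot board
- ring_narrow: the narrow ring of the same clay: 52 mm outside, 20 mm plain hole, 30 mm tall, about 100 g, lying flat with its pale dab up. Origin: centre of its underside; z up along its axis. Home, it lies on the wide ring and its top stands 5 mm above the post's tip
- spot (a point): centre of the pale round dab (14 mm across) of dried slip on the top face of the narrow ring, 18 mm off the ring's axis; moves with the ring
- stand: fixed wooden block, 64 x 64 x 62 mm, with an upright hole 28 mm in diameter and 60 mm deep in its top, in which the tester stands. Origin: centre of its underside
- tester: pen-like hardness tester upright in the block, 155 g. Origin: centre of the lower end of its steel barrel, 22 mm above the table at the start; z up along it. Barrel 22 mm in diameter, 40 mm long; flange 38 mm in diameter, 6 mm thick, resting on the block; round black grip 24 mm in diameter from 46 to 96 mm above the origin. A plunger sticks out below. It must rise 58 mm to clear the block
- tip (a point): centre of the plunger's flat lower end (8 mm across): 16 mm below the tester's origin when out, less when pushed in; moves with the plunger
- plunger (a joint): how far the tester's plunger is pushed in, m: 0 out, 0.012 fully in (stop); sprung, 0.4 N per mm, so half-way (0.006) is about 2.4 N
- tub: bystander, leave alone: open white plastic water tub, 110 mm across, 60 mm tall. Origin: centre of its underside
- pinch_bowl: bystander, leave alone: grey clay pinch bowl, 90 mm across, 40 mm tall. Origin: centre of its underside
- clay_lump: bystander, leave alone: grey lump of clay, about 50 x 40 x 30 mm. Origin: centre of its underside
- clay_leaf: bystander, leave alone: flat grey clay leaf, about 75 x 48 mm, 8 mm thick. Origin: centre of its underside
- sponge: bystander, leave alone: yellow sponge, 90 x 60 x 30 mm. Origin: centre of its underside
- rib: bystander, leave alone: flat dark wooden potter's rib, 90 x 45 mm, 6 mm thick. Origin: centre of its underside
- slip_jar: bystander, leave alone: closed jar, 70 mm across, 85 mm tall. Origin: centre of its underside
There are look-alikes about, which are no part of the job. Leave any blue or green look-alike of the tester alone.

How it is judged:
By the outcome, as a careful person would: the job done as asked, in the order asked, and still so for the second after the job is handed in, while the arm keeps its last pose, push and grip.
It also fails if it takes over 72 s, if anything falls off the work surface, if the arm or the gripper's body presses on something with over 40 N, if the wrist force passes 120 N, or if a joint passes its speed limit or range.

## Working session

There is one attempt and no reset: what is moved stays moved. The work goes in short steps, Python scripts to look and compute and a tool call to move; the robot and the scene stay as the last step left them, time stands still between calls to the robot, and variables do not carry over. Pictures are saved under pics/ and viewed, at most 12 in all, crops included, and the job is handed in when it is done.

Besides the shell and the picture viewer there is one more tool, called as name(argument=value, ...), one argument or row to a line, values as JSON. arm_command: Moves the arm, as the interface text tells. Its arguments: {"type":"object","properties":{"deltas":{"type":"array"},"grip_force":{"type":"number"}},"required":["deltas"]}

```bash
mkdir -p pics
cat > h.py <<'E'
import numpy as np, cv2
from plant import bot
def px2w(c,u,v,z):
    k=bot.get_calibration(c);K=np.array(k["camera_matrix"]);T=np.array(k["cam_to_world"])
    d=np.linalg.inv(K)@[u,v,1];d=T[:3,:3]@[d[0],-d[1],-d[2]];o=T[:3,3]
    return o+d*(z-o[2])/d[2]
def w2px(c,p):
    k=bot.get_calibration(c);K=np.array(k["camera_matrix"]);T=np.array(k["cam_to_world"])
    q=T[:3,:3].T@(np.array(p)-T[:3,3]);q=K@[q[0],-q[1],-q[2]];return q[:2]/q[2]
E
python3 - <<'E'
from h import *
for c in("top","side"):
    cv2.imwrite(f"pics/{c}0.png",bot.camera(c));k=bot.get_calibration(c);print(k)
print(bot.observe())
E
```

```text
{'camera_matrix': array([[415.22141382,   0.        , 276.58413142],
       [  0.        , 415.22141382, 216.20515903],
       [  0.        ,   0.        ,   1.        ]]), 'cam_to_world': array([[-2.95483319e-03,  9.91569537e-01, -1.29541968e-01,
         3.79720527e-01],
       [-9.99853712e-01, -7.47102064e-04,  1.70878775e-02,
         9.33851319e-03],
       [ 1.68470378e-02,  1.29573510e-01,  9.91426691e-01,
         1.21960854e+00],
       [ 0.00000000e+00,  0.00000000e+00,  0.00000000e+00,
         1.00000000e+00]])}
{'camera_matrix': array([[492.83462665,   0.        , 281.08599719],
       [  0.        , 492.83462665, 212.65993609],
       [  0.        ,   0.        ,   1.        ]]), 'cam_to_world': array([[ 0.86588005,  0.35718119, -0.35024753,  0.13208864],
       [-0.50006311,  0.63722961, -0.58640882, -0.67163061],
       [ 0.01373389,  0.68290557,  0.73037755,  0.9138532 ],
       [ 0.        ,  0.        ,  0.        ,  1.        ]])}
{'time_s': 0.1, 'joint_positions': array([ 1.09147479e+00,  2.07327742e-01,  1.54277279e+00,  4.21771334e-05,
        1.39351626e+00, -1.50514524e-01]), 'dq': array([-0.00088778, -0.00126474, -0.00248089, -0.00119967,  0.00057297,
       -0.00062064]), 'effort': array([-7.44328759e-06, -3.71865106e+01, -2.82293022e+01,  7.02331541e-02,
        3.11176653e-02, -6.18611739e-05]), 'ee_pos': array([0.18534684, 0.54355222, 0.2044291 ]), 'tcp_rot': array([-3.13959763e+00, -3.44543976e-04,  2.81277782e+00]), 'force': array([-0.81989512,  0.89638607,  0.22238387]), 'ft_torque': array([-0.00862008,  0.01493037, -0.01860958]), 'grasp_force': 0.0, 'opening': 1.000494504487509}
```

View pics/top0.png

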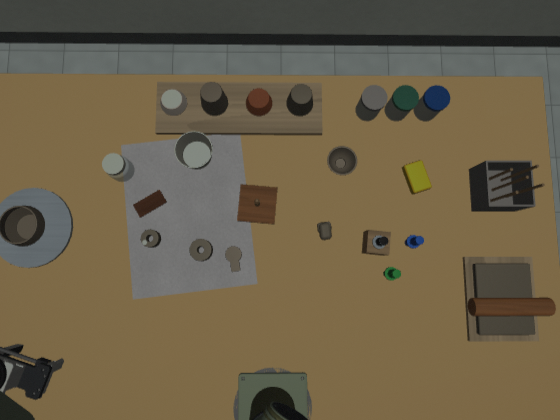

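View pics/side0.png

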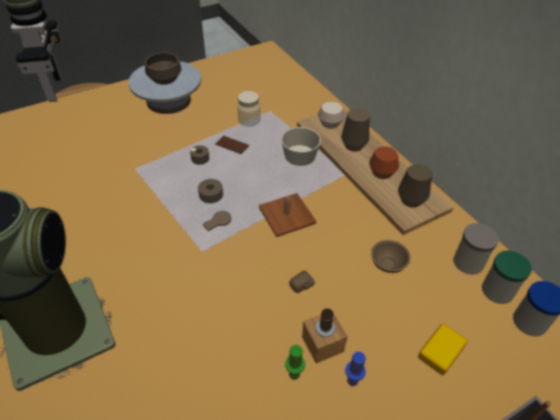

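Top view: the candidates for the wide ring are (201,250) and the leaf (234,257). The narrow ring is at (150,238), with the light dab on its left. The foot and post are at (257,204). The tester, with its black grip, stands in the block at (378,242). The look-alikes are blue (415,242) and green (393,273). Next is one close crop to check these choices.

Run:
```python
from h import *
t=cv2.imread("pics/top0.png");s=cv2.imread("pics/side0.png")
r=lambda im,x,y,w,h,f:cv2.resize(im[y:y+h,x:x+w],None,fx=f,fy=f,interpolation=cv2.INTER_CUBIC)
a=r(t,125,175,160,100,5)[:300] ;a=r(t,130,180,160,60*1+30,5)
a=cv2.resize(a,(800,450))
o=np.zeros((600,800,3),np.uint8)
o[:300,:500]=r(t,130,210,100,60,5)      # rings top
o[:300,500:]=r(t,230,177,60,60,5)        # foot top
o[300:,:300]=r(t,350,220,60,60,5)    # tester top
o[300:,300:600]=r(s,180,140,60,60,5)
o[300:,600:]=r(s,300,300,40,60,5)
o=cv2.convertScaleAbs(o,alpha=1.5)
cv2.imwrite("pics/crop1.png",o)
```

```text
(no output)
```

View pics/crop1.png

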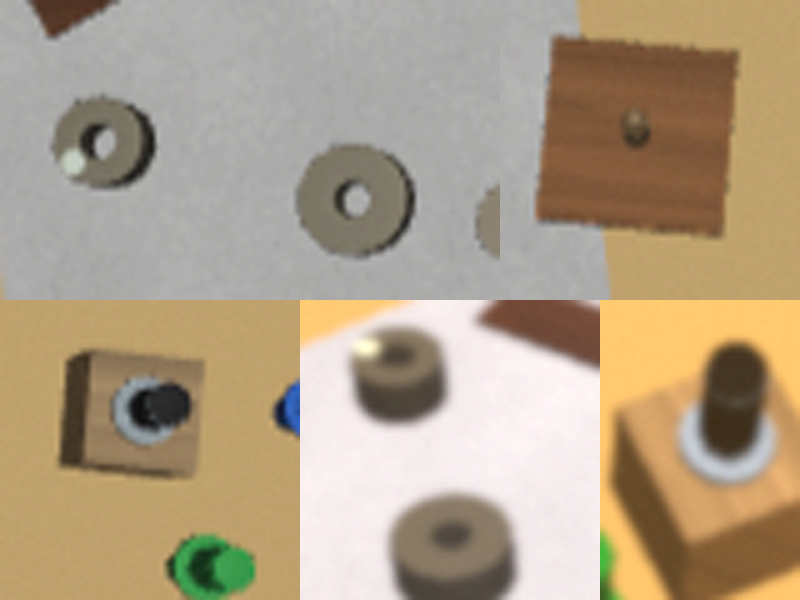

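Crop: the wide ring is at about (200.6,250) and the narrow ring at about (149.4,238), with its pale dab at (144,242). The foot is at (257.5,204) and the tester flange at about (378,242), with a black grip. That confirms the choices. Now the measurements by mask.

```bash
cat >> h.py <<'E'
def comp(im,x,y,w,h,f):
    """centroid/rect of largest component of f(crop, float bgr), upscaled 6x"""
    S=6;c=cv2.resize(im[y:y+h,x:x+w],None,fx=S,fy=S,interpolation=cv2.INTER_CUBIC)
    m=f(c.astype(float)).astype(np.uint8)
    cs,_=cv2.findContours(m,cv2.RETR_EXTERNAL,cv2.CHAIN_APPROX_NONE)
    k=max(cs,key=cv2.contourArea)
    P=lambda p:np.array([(p[0]+.5)/S-.5+x,(p[1]+.5)/S-.5+y])
    return k,P
E
python3 - <<'E'
from h import *
t=cv2.imread("pics/top0.png")
for n,(u,v) in dict(wtop=(193,250),ntop=(147,233),dab=(144,242),wall=(212,253),paper=(175,230),foot=(245,195),floor=(270,240),flange=(373,240)).items(): print(n,t[v,u])
def show(n,b,f,z):
    k,P=comp(t,*b,f);(c,s,a)=cv2.fitEllipse(k);r=cv2.minAreaRect(k);M=cv2.moments(k)
    for q,l in((c,"ell"),(r[0],"rect"),((M['m10']/M['m00'],M['m01']/M['m00']),"cen")):
        p=P(q);print(n,l,p.round(2),px2w("top",*p,z).round(4),end=' ')
    print(np.array(s)/6,np.array(r[1])/6,r[2])
    bx=[P(q) for q in cv2.boxPoints(r)];W=np.array([px2w("top",*q,z) for q in bx]);print("  ",[round(float(np.linalg.norm(W[i]-W[i-1])),4) for i in range(4)])
face=lambda c:(c[...,2]>70)&(c[...,2]-c[...,0]>12)
show("wide",(184,232,35,38),face,.03)
show("narrow",(135,222,30,30),lambda c:(c[...,2]>70)&((c[...,2]-c[...,0]>12)|((c[...,1]>c[...,2]+1)&(c[...,1]>120))),.03)
show("dab",(138,236,12,12),lambda c:(c.min(2)>125)&(c[...,1]>c[...,2]+2),.03)
show("foot",(236,182,45,44),lambda c:(c[...,2]-c[...,0]>30)&(c[...,2]<125),.012)
show("post",(251,197,12,12),lambda c:(c[...,2]-c[...,0]<30),.06)
show("flange",(366,228,28,28),lambda c:((c[...,0]>c[...,2]-5)),.068)
show("grip",(366,228,28,28),lambda c:(c.max(2)<45),.11)
E
```

```text
wtop [68 78 83]
ntop [65 76 80]
dab [129 137 131]
wall [82 83 84]
paper [119 120 120]
foot [38 60 86]
floor [ 72 107 128]
flange [104 101  95]
wide ell [200.12 249.29] [0.4402 0.2072 0.03  ] wide rect [200.17 249.25] [0.4403 0.207  0.03  ] wide cen [200.12 249.29] [0.4402 0.2072 0.03  ] [20.66963323 21.08773295] [21.         20.83333333] 90.0
   [0.0598, 0.0594, 0.0598, 0.059]
narrow ell [149.38 237.69] [0.4736 0.3523 0.03  ] narrow rect [149.54 237.61] [0.4738 0.3519 0.03  ] narrow cen [150.05 237.16] [0.4751 0.3505 0.03  ] [15.5212911  15.88928223] [16.36017227 16.70364507] 49.39870071411133
   [0.0475, 0.0468, 0.0477, 0.0466]
dab ell [144.33 241.98] [0.4613 0.3662 0.03  ] dab rect [144.46 242.01] [0.4612 0.3658 0.03  ] dab cen [144.31 241.97] [0.4613 0.3662 0.03  ] [2.93322277 3.27314981] [3.51579793 2.98511187] 84.2894058227539
   [0.0101, 0.0084, 0.0101, 0.0084]
foot ell [257.81 203.64] [0.5748 0.0437 0.012 ] foot rect [257.74 203.34] [0.5757 0.0439 0.012 ] foot cen [257.77 203.7 ] [0.5747 0.0438 0.012 ] [44.22874451 45.06343079] [38.66699473 40.60027059] 6.282492160797119
   [0.1131, 0.1209, 0.1145, 0.121]
post ell [256.85 203.41] [0.5677 0.045  0.06  ] post rect [256.92 203.42] [0.5677 0.0448 0.06  ] post cen [256.91 203.52] [0.5674 0.0449 0.06  ] [4.68546804 5.37425041] [5.         4.66666667] 0.0
   [0.0141, 0.0134, 0.0141, 0.0134]
flange ell [379.36 241.52] [ 0.4588 -0.2968  0.068 ] flange rect [379.28 241.07] [ 0.4601 -0.2966  0.068 ] flange cen [379.35 241.51] [ 0.4589 -0.2968  0.068 ] [12.50797908 14.89955521] [13.10919444 14.4597702 ] 43.602821350097656
   [0.036, 0.0411, 0.0361, 0.041]
grip ell [381.55 240.84] [ 0.4578 -0.2916  0.11  ] grip rect [381.54 240.93] [ 0.4575 -0.2915  0.11  ] grip cen [381.53 240.84] [ 0.4578 -0.2915  0.11  ] [ 7.99480756 12.5033493 ] [ 7.96002579 11.96706009] 76.60750579833984
   [0.0212, 0.0326, 0.0213, 0.0325]
```

Run:
```python
from h import *
t=cv2.imread("pics/top0.png");s=cv2.imread("pics/side0.png")
for n,im,c,x,y,w,h in(("foot","t","top",236,182,45,44),("foot","s","side",252,188,70,52)):
    im=t if im=="t" else s
    k,P=comp(im,x,y,w,h,lambda c:(c[...,2]/(c[...,0]+1)>(1.95 if n and im is s else 2.0))&(c[...,1]/(c[...,2]+1)<.75))
    a=cv2.approxPolyDP(k,12,True)[:,0]
    W=np.array([px2w(c,*P(q),.012) for q in a]);print(c,[P(q).round(1).tolist() for q in a],W[:,:2].round(4).tolist())
for c in("top","side"):
    for p in((.570,.045,.012),(.570,.045,.067),(.575,.0438,.012),(.575,.0438,.067),(.459,-.2965,.068),(.459,-.2965,.118),(.4402,.2072,.03),(.4738,.352,.03)): print(c,p,w2px(c,p).round(1))
o=np.hstack([cv2.resize(t[180:228,235:283],None,fx=8,fy=8,interpolation=cv2.INTER_CUBIC),cv2.resize(s[190:238,262:310],None,fx=8,fy=8,interpolation=cv2.INTER_CUBIC)])
cv2.imwrite("pics/crop2.png",cv2.convertScaleAbs(o,alpha=1.8))
```

```text
top [[241.1, 185.1], [237.2, 219.2], [273.1, 222.9], [276.2, 187.6]] [[0.6304, 0.0933], [0.5286, 0.1037], [0.5177, -0.0012], [0.623, -0.0107]]
side [[295.8, 194.1], [260.1, 205.4], [266.8, 222.9], [276.4, 237.2], [315.8, 224.1], [313.8, 215.1]] [[0.6309, 0.091], [0.5306, 0.1003], [0.5166, 0.0398], [0.5145, -0.0119], [0.6196, -0.0224], [0.6316, 0.0054]]
top (0.57, 0.045, 0.012) [257.4 205.3]
top (0.57, 0.045, 0.067) [256.8 202.2]
top (0.575, 0.0438, 0.012) [257.8 203.6]
top (0.575, 0.0438, 0.067) [257.2 200.5]
top (0.459, -0.2965, 0.068) [379.3 241.5]
top (0.459, -0.2965, 0.118) [384.2 240.2]
top (0.4402, 0.2072, 0.03) [200.1 249.3]
top (0.4738, 0.352, 0.03) [149.5 237.6]
side (0.57, 0.045, 0.012) [284.5 213.8]
side (0.57, 0.045, 0.067) [284.9 198.3]
side (0.575, 0.0438, 0.012) [286.4 213.4]
side (0.575, 0.0438, 0.067) [286.9 197.9]
side (0.459, -0.2965, 0.068) [324.5 327.5]
side (0.459, -0.2965, 0.118) [326.6 313.7]
side (0.4402, 0.2072, 0.03) [209.3 186.8]
side (0.4738, 0.352, 0.03) [198.7 151. ]
```

View pics/crop2.png

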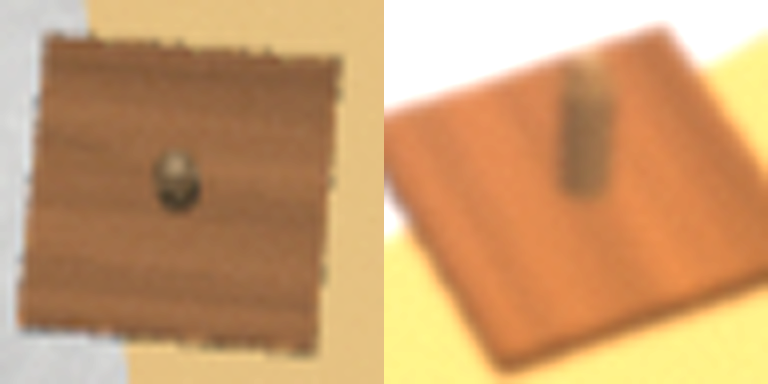

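arm_command(
  deltas=[
    {"translation": [0, 0, 0], "twist": 7.1, "fingers": 0},
    {"translation": [0, 0, 0], "twist": 7.1, "fingers": 0},
    {"translation": [0, 0, 0], "twist": 7.1, "fingers": 0},
    {"translation": [0, 0, 0], "twist": 7.1, "fingers": 0},
    {"translation": [0, 0, 0], "twist": 7.1, "fingers": 0},
    {"translation": [0, 0, 0], "twist": 7.1, "fingers": 0},
    {"translation": [0, 0, 0], "twist": 7.1, "fingers": 0},
    {"translation": [0, 0, 0], "twist": 7.1, "fingers": 0},
    {"translation": [0, 0, 0], "twist": 7.1, "fingers": 0},
    {"translation": [0, 0, 0], "twist": 7.1, "fingers": 0},
  ],
  grip_force=25,
)

```text
time_s: 0.93
ee_pos: [0.1854, 0.5437, 0.2047]
tcp_rot: [-3.141, 0.001, 1.567]
force: [0.5, 0.6, -0.2]
opening: 0.997
grasp_force: 0.0
```

Crop: the post tip is at top (256.7,199.6) and the board centre at (257.2,203.6). In the side view the post base is at x≈286.4. This puts the foot at about (0.575, 0.0447). Now moving to the wide ring.

arm_command(
  deltas=[
    {"translation": [-3.06, 2.32, 0], "twist": 0, "fingers": 0},
    {"translation": [-3.06, 2.32, 0], "twist": 0, "fingers": 0},
    {"translation": [-3.06, 2.32, 0], "twist": 0, "fingers": 0},
    {"translation": [-3.06, 2.32, 0], "twist": 0, "fingers": 0},
    {"translation": [-3.06, 2.32, 0], "twist": 0, "fingers": 0},
    {"translation": [-3.06, 2.32, 0], "twist": 0, "fingers": 0},
    {"translation": [-3.06, 2.32, 0], "twist": 0, "fingers": 0},
    {"translation": [-3.06, 2.32, 0], "twist": 0, "fingers": 0},
    {"translation": [-3.06, 2.32, 0], "twist": 0, "fingers": 0},
    {"translation": [-3.06, 2.32, 0], "twist": 0, "fingers": 0},
  ],
)

```text
time_s: 1.77
ee_pos: [0.419, 0.2371, 0.2051]
tcp_rot: [-3.141, 0.0, 1.574]
force: [0.6, 0.3, -0.9]
opening: 1.002
grasp_force: 0.0
```

arm_command(
  deltas=[
    {"translation": [-3.06, 2.32, 0], "twist": 0, "fingers": 0},
    {"translation": [0, 0, 3], "twist": 0, "fingers": 0},
    {"translation": [0, 0, 3], "twist": 0, "fingers": 0},
    {"translation": [0, 0, 3], "twist": 0, "fingers": 0},
    {"translation": [0, 0, 3], "twist": 0, "fingers": 0},
    {"translation": [0, 0, 3], "twist": 0, "fingers": 0},
    {"translation": [0, 0, 0], "twist": 0, "fingers": 0},
  ],
)

```text
time_s: 2.35
ee_pos: [0.4357, 0.2064, 0.0493]
tcp_rot: [-3.128, 0.004, 1.573]
force: [-0.2, -0.4, -0.4]
opening: 1.003
grasp_force: 0.0
```

arm_command(
  deltas=[
    {"translation": [0, 0, 1.5], "twist": 0, "fingers": 0},
    {"translation": [0, 0, 1.0], "twist": 0, "fingers": 0},
    {"translation": [0, 0, 0], "twist": 0, "fingers": 0},
    {"translation": [0, 0, 0], "twist": 0, "fingers": 0},
  ],
)

```text
time_s: 2.68
ee_pos: [0.4419, 0.2084, 0.031]
tcp_rot: [-3.142, 0.0, 1.574]
force: [0.0, 0.8, 0.7]
opening: 1.003
grasp_force: 0.0
```

arm_command(
  deltas=[
    {"translation": [-0.15, 0, 1.4], "twist": 0, "fingers": 0},
    {"translation": [0, 0, 1.3], "twist": 0, "fingers": 0},
    {"translation": [0, 0, 0], "twist": 0, "fingers": 0},
    {"translation": [0, 0, 0], "twist": 0, "fingers": 255},
    {"translation": [0, 0, 0], "twist": 0, "fingers": 255},
    {"translation": [0, 0, 0], "twist": 0, "fingers": 255},
    {"translation": [0, 0, 0], "twist": 0, "fingers": 255},
    {"translation": [0, 0, 0], "twist": 0, "fingers": 255},
    {"translation": [0, 0, 0], "twist": 0, "fingers": 255},
    {"translation": [0, 0, 0], "twist": 0, "fingers": 255},
  ],
)

```text
time_s: 3.52
ee_pos: [0.4421, 0.207, 0.0041]
tcp_rot: [3.141, -0.0, 1.574]
force: [-2.2, 0.6, 5.0]
opening: 0.67
grasp_force: 24.8
```

arm_command(
  deltas=[
    {"translation": [0, 0, -3], "twist": 0, "fingers": 255},
    {"translation": [0, 0, -3.5], "twist": 0, "fingers": 255},
    {"translation": [0, 0, -3.5], "twist": 0, "fingers": 255},
    {"translation": [-2.7, 2.2, 0], "twist": 0, "fingers": 255},
    {"translation": [-2.7, 2.2, 0], "twist": 0, "fingers": 255},
    {"translation": [-2.7, 2.2, 0], "twist": 0, "fingers": 255},
    {"translation": [-2.7, 2.2, 0], "twist": 0, "fingers": 255},
    {"translation": [-2.7, 2.2, 0], "twist": 0, "fingers": 255},
    {"translation": [-2.7, 2.2, 0], "twist": 0, "fingers": 255},
    {"translation": [0, 0, 0], "twist": 0, "fingers": 255},
  ],
)

```text
time_s: 4.35
ee_pos: [0.5784, 0.0399, 0.1035]
tcp_rot: [3.137, 0.003, 1.569]
force: [0.1, -0.1, -1.1]
opening: 0.667
grasp_force: 24.8
```

arm_command(
  deltas=[
    {"translation": [0, 0, 1], "twist": 0, "fingers": 255},
    {"translation": [0, 0, 1], "twist": 0, "fingers": 255},
    {"translation": [0, 0, 0], "twist": 0, "fingers": 255},
    {"translation": [0, 0, 0], "twist": 0, "fingers": 255},
  ],
)

```text
time_s: 4.68
ee_pos: [0.5717, 0.0465, 0.0813]
tcp_rot: [-3.137, -0.001, 1.575]
force: [-0.4, 0.1, -1.0]
opening: 0.668
grasp_force: 24.8
```

Run:
```python
from h import *
t=bot.camera("top");s=bot.camera("side");cv2.imwrite("pics/top1.png",t);cv2.imwrite("pics/side1.png",s)
o=np.hstack([cv2.resize(t[170:230,225:275],None,fx=8,fy=8,interpolation=cv2.INTER_CUBIC),cv2.resize(s[160:220,260:310],None,fx=8,fy=8,interpolation=cv2.INTER_CUBIC)])
cv2.imwrite("pics/crop3.png",cv2.convertScaleAbs(o,alpha=1.8))
e=bot.observe();p=e["ee_pos"];print(p,e["force"])
for c in("top","side"): print(c,[w2px(c,[p[0],p[1],z]).round(1) for z in(p[2]-.004,p[2]+.026)])
```

```text
[0.57336067 0.04622844 0.08297502] [ 0.47512425  0.80351727 -1.14106694]
top [array([256.2, 200.3]), array([255.9, 198.5])]
side [array([285.9, 194. ]), array([286.2, 185. ])]
```

View pics/crop3.png

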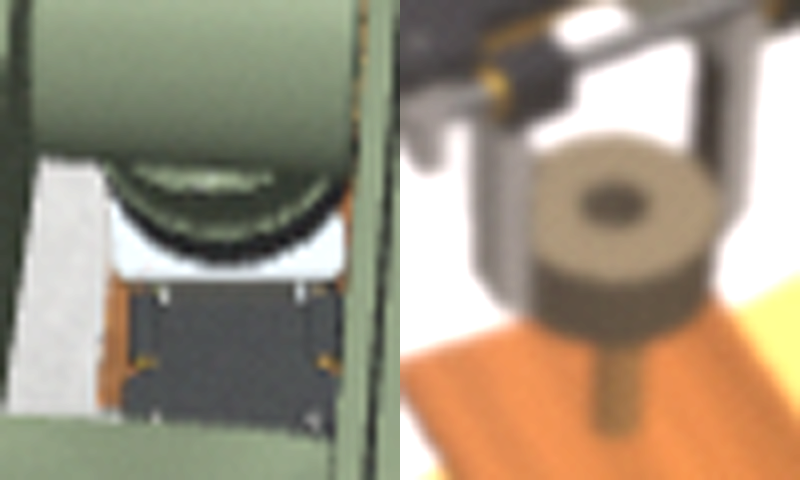

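Side crop: the ring's hole is at about (286.2,185.3), as predicted from the TCP, so the ring is centred in the grip. The post below it is at x≈286.7, so a shift of about 2 mm in +x is needed before lowering.

arm_command(
  deltas=[
    {"translation": [-0.15, 0.2, 0], "twist": 0, "fingers": 255},
    {"translation": [0, 0, 0.7], "twist": 0, "fingers": 255},
    {"translation": [0, 0, 0.7], "twist": 0, "fingers": 255},
    {"translation": [0, 0, 0.7], "twist": 0, "fingers": 255},
    {"translation": [0, 0, 0], "twist": 0, "fingers": 255},
    {"translation": [0, 0, 0], "twist": 0, "fingers": 255},
  ],
)

```text
time_s: 5.28
ee_pos: [0.5754, 0.0438, 0.0614]
tcp_rot: [-3.139, -0.0, 1.574]
force: [-0.1, 0.9, -1.7]
opening: 0.668
grasp_force: 24.8
```

arm_command(
  deltas=[
    {"translation": [0, 0, 0.5], "twist": 0, "fingers": 255},
    {"translation": [0, 0, 0.5], "twist": 0, "fingers": 255},
    {"translation": [0, 0, 0.4], "twist": 0, "fingers": 255},
    {"translation": [0, 0, 0], "twist": 0, "fingers": 255},
    {"translation": [0, 0, 0], "twist": 0, "fingers": 255},
  ],
)

```text
time_s: 5.7
ee_pos: [0.5759, 0.044, 0.0479]
tcp_rot: [-3.141, -0.0, 1.574]
force: [-0.9, 1.7, -2.6]
opening: 0.669
grasp_force: 24.8
```

arm_command(
  deltas=[
    {"translation": [0, 0, 0.5], "twist": 0, "fingers": 255},
    {"translation": [0, 0, 0.5], "twist": 0, "fingers": 255},
    {"translation": [0, 0, 0.5], "twist": 0, "fingers": 255},
    {"translation": [0, 0, 0], "twist": 0, "fingers": 255},
    {"translation": [0, 0, 0], "twist": 0, "fingers": 255},
  ],
)

```text
time_s: 6.12
ee_pos: [0.5759, 0.0439, 0.0327]
tcp_rot: [-3.141, -0.0, 1.574]
force: [0.1, 3.5, -4.0]
opening: 0.666
grasp_force: 24.9
```

arm_command(
  deltas=[
    {"translation": [0.12, 0, 0], "twist": 0, "fingers": 255},
    {"translation": [0, 0, 0.5], "twist": 0, "fingers": 255},
    {"translation": [0, 0, 0.5], "twist": 0, "fingers": 255},
    {"translation": [0, 0, 0], "twist": 0, "fingers": 255},
    {"translation": [0, 0, 0], "twist": 0, "fingers": 255},
  ],
)

```text
time_s: 6.53
ee_pos: [0.5757, 0.0447, 0.0228]
tcp_rot: [-3.14, 0.0, 1.574]
force: [0.4, 0.5, -2.7]
opening: 0.664
grasp_force: 24.8
```

arm_command(
  deltas=[
    {"translation": [0, 0, 0.2], "twist": 0, "fingers": 255},
    {"translation": [0, 0, 0.2], "twist": 0, "fingers": 255},
    {"translation": [0, 0, 0.2], "twist": 0, "fingers": 255},
    {"translation": [0, 0, 0], "twist": 0, "fingers": 255},
    {"translation": [0, 0, 0], "twist": 0, "fingers": 255},
  ],
)

```text
time_s: 6.95
ee_pos: [0.5761, 0.0449, 0.0173]
tcp_rot: [-3.141, -0.0, 1.574]
force: [-0.2, 0.4, -1.6]
opening: 0.67
grasp_force: 24.8
```

arm_command(
  deltas=[
    {"translation": [0, 0, 0.1], "twist": 0, "fingers": 255},
    {"translation": [0, 0, 0.1], "twist": 0, "fingers": 255},
    {"translation": [0, 0, 0.05], "twist": 0, "fingers": 255},
    {"translation": [0, 0, 0], "twist": 0, "fingers": 255},
    {"translation": [0, 0, 0], "twist": 0, "fingers": 255},
  ],
)

```text
time_s: 7.37
ee_pos: [0.5766, 0.0449, 0.0161]
tcp_rot: [3.141, 0.0, 1.574]
force: [-3.3, -0.6, 5.3]
opening: 0.666
grasp_force: 24.8
```

arm_command(
  deltas=[
    {"translation": [0, 0, 0], "twist": 0, "fingers": 0},
    {"translation": [0, 0, 0], "twist": 0, "fingers": 0},
    {"translation": [0, 0, 0], "twist": 0, "fingers": 0},
    {"translation": [0, 0, 0], "twist": 0, "fingers": 0},
    {"translation": [0, 0, 0], "twist": 0, "fingers": 0},
    {"translation": [0, 0, -2], "twist": 0, "fingers": 0},
    {"translation": [0, 0, -4], "twist": 0, "fingers": 0},
    {"translation": [0, 0, -4], "twist": 0, "fingers": 0},
    {"translation": [0, 0, -4], "twist": 0, "fingers": 0},
  ],
)

```text
time_s: 8.12
ee_pos: [0.5755, 0.0449, 0.1557]
tcp_rot: [-3.14, -0.0, 1.574]
force: [0.5, 0.3, 0.1]
opening: 1.001
grasp_force: 0.0
```

arm_command(
  deltas=[
    {"translation": [3.84, -1.28, 0], "twist": 0, "fingers": 0},
    {"translation": [3.84, -1.28, 0], "twist": 0, "fingers": 0},
    {"translation": [3.84, -1.28, 0], "twist": 0, "fingers": 0},
    {"translation": [3.84, -1.28, 0], "twist": 0, "fingers": 0},
    {"translation": [3.84, -1.28, 0], "twist": 0, "fingers": 0},
    {"translation": [3.84, -1.28, 0], "twist": 0, "fingers": 0},
    {"translation": [3.84, -1.28, 0], "twist": 0, "fingers": 0},
    {"translation": [3.84, -1.28, 0], "twist": 0, "fingers": 0},
    {"translation": [0, 0, 2], "twist": 0, "fingers": 0},
    {"translation": [0, 0, 0], "twist": 0, "fingers": 0},
  ],
)

```text
time_s: 8.95
ee_pos: [0.4698, 0.3529, 0.1319]
tcp_rot: [-3.137, 0.003, 1.578]
force: [-0.6, -0.3, -0.1]
opening: 1.003
grasp_force: 0.0
```

arm_command(
  deltas=[
    {"translation": [0, 0, 3], "twist": 0, "fingers": 0},
    {"translation": [0, 0, 3], "twist": 0, "fingers": 0},
    {"translation": [0, 0, 2.5], "twist": 0, "fingers": 0},
    {"translation": [0, 0, 0], "twist": 0, "fingers": 0},
    {"translation": [0, 0, 0], "twist": 0, "fingers": 0},
    {"translation": [0, 0, 0], "twist": 0, "fingers": 0},
  ],
)

```text
time_s: 9.45
ee_pos: [0.4744, 0.3516, 0.0514]
tcp_rot: [3.14, -0.001, 1.572]
force: [1.1, -0.1, 0.2]
opening: 0.997
grasp_force: 0.0
```

Run:
```python
from h import *
t=bot.camera("top");s=bot.camera("side");cv2.imwrite("pics/top2.png",t);cv2.imwrite("pics/side2.png",s)
o=np.hstack([cv2.resize(s[170:230,250:330],None,fx=5,fy=5,interpolation=cv2.INTER_CUBIC),cv2.resize(s[115:175,165:245],None,fx=5,fy=5,interpolation=cv2.INTER_CUBIC)])
o=np.vstack([o,np.hstack([cv2.resize(t[175:235,217:297],None,fx=5,fy=5,interpolation=cv2.INTER_CUBIC),cv2.resize(t[210:270,110:190],None,fx=5,fy=5,interpolation=cv2.INTER_CUBIC)])])
cv2.imwrite("pics/crop4.png",cv2.convertScaleAbs(o,alpha=1.6))
print(bot.observe()["ee_pos"])
```

```text
[0.47509392 0.35236385 0.05247649]
```

View pics/crop4.png

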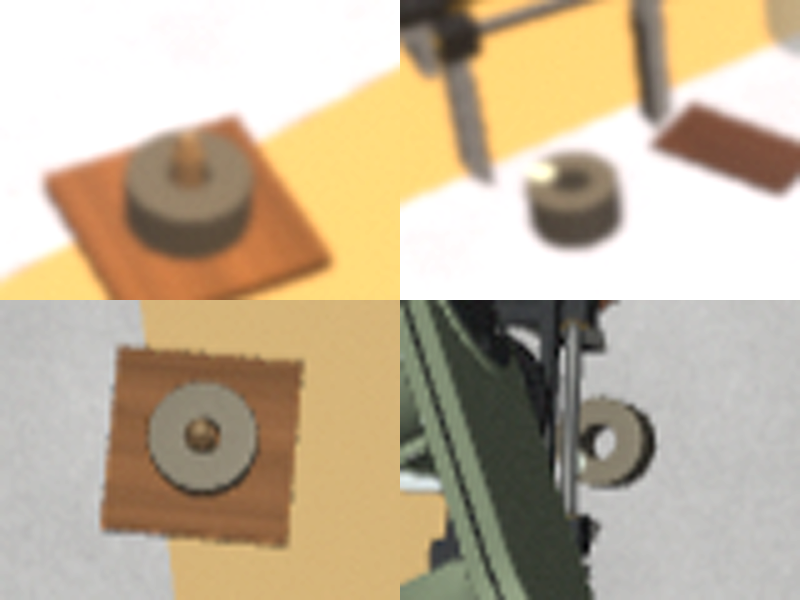

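Crop: the wide ring sits home on the board with the post through it. The narrow ring is under the gripper, at side px (199.4,151.2). The rib is near the far finger, so I'm narrowing the opening to about 75 mm before going down.

arm_command(
  deltas=[
    {"translation": [-0.08, 0, 0], "twist": 0, "fingers": 50},
    {"translation": [0, 0, 0.5], "twist": 0, "fingers": 50},
    {"translation": [0, 0, 1.0], "twist": 0, "fingers": 50},
    {"translation": [0, 0, 1.2], "twist": 0, "fingers": 50},
    {"translation": [0, 0, 1.2], "twist": 0, "fingers": 50},
    {"translation": [0, 0, 0.93], "twist": 0, "fingers": 50},
    {"translation": [0, 0, 0], "twist": 0, "fingers": 50},
    {"translation": [0, 0, 0], "twist": 0, "fingers": 50},
    {"translation": [0, 0, 0], "twist": 0, "fingers": 50},
  ],
)

```text
time_s: 10.3
ee_pos: [0.4724, 0.3507, 0.0005]
tcp_rot: [-3.14, 0.001, 1.574]
force: [0.0, 0.3, 0.2]
opening: 0.802
grasp_force: 0.0
```

arm_command(
  deltas=[
    {"translation": [0, 0, 0], "twist": 0, "fingers": 255},
    {"translation": [0, 0, 0], "twist": 0, "fingers": 255},
    {"translation": [0, 0, 0], "twist": 0, "fingers": 255},
    {"translation": [0, 0, 0], "twist": 0, "fingers": 255},
    {"translation": [0, 0, 0], "twist": 0, "fingers": 255},
    {"translation": [0, 0, 0], "twist": 0, "fingers": 255},
    {"translation": [0, 0, 0], "twist": 0, "fingers": 255},
  ],
)

```text
time_s: 10.88
ee_pos: [0.4728, 0.3509, 0.0015]
tcp_rot: [-3.141, 0.0, 1.574]
force: [-0.6, -0.7, -1.4]
opening: 0.554
grasp_force: 25.0
```

arm_command(
  deltas=[
    {"translation": [0, 0, 0], "twist": 0, "fingers": 80},
    {"translation": [0, 0, 0], "twist": 0, "fingers": 80},
    {"translation": [0, 0, -0.4], "twist": 0, "fingers": 80},
    {"translation": [0, 0, 0], "twist": 0, "fingers": 80},
    {"translation": [0, 0, 0], "twist": 0, "fingers": 255},
    {"translation": [0, 0, 0], "twist": 0, "fingers": 255},
    {"translation": [0, 0, 0], "twist": 0, "fingers": 255},
    {"translation": [0, 0, 0], "twist": 0, "fingers": 255},
    {"translation": [0, 0, 0], "twist": 0, "fingers": 255},
    {"translation": [0, 0, 0], "twist": 0, "fingers": 255},
  ],
)

```text
time_s: 11.72
ee_pos: [0.4732, 0.3511, 0.0059]
tcp_rot: [3.141, -0.0, 1.574]
force: [0.8, -0.8, 2.1]
opening: 0.549
grasp_force: 25.0
```

arm_command(
  deltas=[
    {"translation": [0, 0, -3], "twist": 0, "fingers": 255},
    {"translation": [0, 0, -4], "twist": 0, "fingers": 255},
    {"translation": [0, 0, -4], "twist": 0, "fingers": 255},
    {"translation": [-3.83, 1.28, 0], "twist": 0, "fingers": 255},
    {"translation": [-3.83, 1.28, 0], "twist": 0, "fingers": 255},
    {"translation": [-3.83, 1.28, 0], "twist": 0, "fingers": 255},
    {"translation": [-3.83, 1.28, 0], "twist": 0, "fingers": 255},
    {"translation": [-3.83, 1.28, 0], "twist": 0, "fingers": 255},
    {"translation": [-3.83, 1.28, 0], "twist": 0, "fingers": 255},
    {"translation": [-3.83, 1.28, 0], "twist": 0, "fingers": 255},
  ],
)

```text
time_s: 12.55
ee_pos: [0.5631, 0.0813, 0.1151]
tcp_rot: [-3.141, -0.0, 1.574]
force: [0.9, -0.3, -1.2]
opening: 0.551
grasp_force: 25.0
```

arm_command(
  deltas=[
    {"translation": [-3.83, 1.28, 0], "twist": 0, "fingers": 255},
    {"translation": [0, 0, 0], "twist": 0, "fingers": 255},
    {"translation": [0, 0, 1], "twist": 0, "fingers": 255},
    {"translation": [0, 0, 1], "twist": 0, "fingers": 255},
    {"translation": [0, 0, 0], "twist": 0, "fingers": 255},
    {"translation": [0, 0, 0], "twist": 0, "fingers": 255},
  ],
)

```text
time_s: 13.05
ee_pos: [0.5741, 0.0466, 0.0935]
tcp_rot: [-3.137, -0.001, 1.576]
force: [0.2, -0.1, -1.1]
opening: 0.552
grasp_force: 25.0
```

Run:
```python
from h import *
s=bot.camera("side");cv2.imwrite("pics/side3.png",s)
o=cv2.resize(s[150:230,240:340],None,fx=7,fy=7,interpolation=cv2.INTER_CUBIC)
cv2.imwrite("pics/crop5.png",cv2.convertScaleAbs(o,alpha=1.8))
e=bot.observe();p=e["ee_pos"];print(p,e["force"])
for z in(p[2]-.006,p[2]+.024): print(w2px("side",[p[0],p[1],z]).round(1))
```

```text
[0.57493387 0.04651474 0.09442446] [ 0.28287136 -0.08481956 -0.65502317]
[286.5 190.9]
[286.8 181.7]
```

View pics/crop5.png

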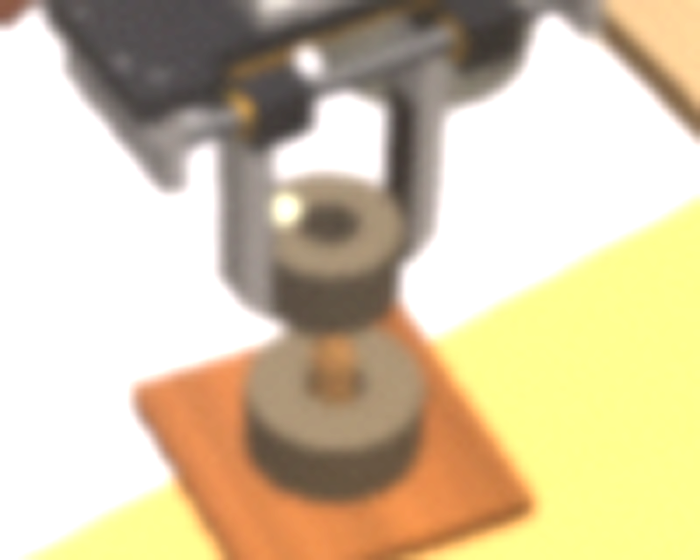

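Crop: the narrow ring's hole is at (286.7,181.3), matching the prediction. The dab is on top and the post is just below at x≈287.4. Lowering now.

arm_command(
  deltas=[
    {"translation": [-0.17, 0.09, 0], "twist": 0, "fingers": 255},
    {"translation": [0, 0, 0.7], "twist": 0, "fingers": 255},
    {"translation": [0, 0, 0.7], "twist": 0, "fingers": 255},
    {"translation": [0, 0, 0.6], "twist": 0, "fingers": 255},
    {"translation": [0, 0, 0], "twist": 0, "fingers": 255},
    {"translation": [0, 0, 0], "twist": 0, "fingers": 255},
  ],
)

```text
time_s: 13.6
ee_pos: [0.5764, 0.0433, 0.0747]
tcp_rot: [-3.14, -0.0, 1.574]
force: [0.5, 0.8, -1.7]
opening: 0.551
grasp_force: 25.0
```

arm_command(
  deltas=[
    {"translation": [0, 0, 0.5], "twist": 0, "fingers": 255},
    {"translation": [0, 0, 0.5], "twist": 0, "fingers": 255},
    {"translation": [0, 0, 0], "twist": 0, "fingers": 255},
    {"translation": [0, 0, 0], "twist": 0, "fingers": 255},
  ],
)

```text
time_s: 13.93
ee_pos: [0.5768, 0.0432, 0.0651]
tcp_rot: [-3.141, -0.0, 1.573]
force: [0.6, 0.6, -1.6]
opening: 0.55
grasp_force: 25.0
```

Nudging y by +1.2 mm and x by -0.5 mm, since y≈0.0447 was force-free last time, then continuing down.

arm_command(
  deltas=[
    {"translation": [0.13, -0.05, 0], "twist": 0, "fingers": 255},
    {"translation": [0, 0, 0.5], "twist": 0, "fingers": 255},
    {"translation": [0, 0, 0.5], "twist": 0, "fingers": 255},
    {"translation": [0, 0, 0], "twist": 0, "fingers": 255},
    {"translation": [0, 0, 0], "twist": 0, "fingers": 255},
  ],
)

```text
time_s: 14.35
ee_pos: [0.5761, 0.0446, 0.055]
tcp_rot: [-3.14, -0.0, 1.574]
force: [0.5, 0.8, -1.1]
opening: 0.553
grasp_force: 25.0
```

arm_command(
  deltas=[
    {"translation": [0, 0, 0.25], "twist": 0, "fingers": 255},
    {"translation": [0, 0, 0.2], "twist": 0, "fingers": 255},
    {"translation": [0, 0, 0.1], "twist": 0, "fingers": 255},
    {"translation": [0, 0, 0], "twist": 0, "fingers": 255},
    {"translation": [0, 0, 0], "twist": 0, "fingers": 255},
  ],
)

```text
time_s: 14.77
ee_pos: [0.5766, 0.0445, 0.0501]
tcp_rot: [-3.141, -0.0, 1.574]
force: [0.0, 0.6, -1.7]
opening: 0.555
grasp_force: 25.0
```

arm_command(
  deltas=[
    {"translation": [0, 0, 0.1], "twist": 0, "fingers": 255},
    {"translation": [0, 0, 0.1], "twist": 0, "fingers": 255},
    {"translation": [0, 0, 0.05], "twist": 0, "fingers": 255},
    {"translation": [0, 0, 0], "twist": 0, "fingers": 255},
    {"translation": [0, 0, 0], "twist": 0, "fingers": 255},
  ],
)

```text
time_s: 15.18
ee_pos: [0.5768, 0.0445, 0.0479]
tcp_rot: [3.141, 0.0, 1.574]
force: [-0.8, -0.0, 0.6]
opening: 0.555
grasp_force: 25.0
```

arm_command(
  deltas=[
    {"translation": [0, 0, 0.07], "twist": 0, "fingers": 255},
    {"translation": [0, 0, 0.07], "twist": 0, "fingers": 255},
    {"translation": [0, 0, 0], "twist": 0, "fingers": 255},
    {"translation": [0, 0, 0], "twist": 0, "fingers": 255},
  ],
)

```text
time_s: 15.52
ee_pos: [0.5768, 0.0445, 0.0478]
tcp_rot: [3.142, 0.0, 1.574]
force: [-4.5, 0.2, 8.5]
opening: 0.553
grasp_force: 25.0
```

The narrow ring is home at 8.5 N contact. Releasing, then heading for the tester.

arm_command(
  deltas=[
    {"translation": [0, 0, 0], "twist": 0, "fingers": 60},
    {"translation": [0, 0, 0], "twist": 0, "fingers": 60},
    {"translation": [0, 0, 0], "twist": 0, "fingers": 60},
    {"translation": [0, 0, 0], "twist": 0, "fingers": 60},
    {"translation": [0, 0, -2], "twist": 0, "fingers": 60},
    {"translation": [0, 0, -4], "twist": 0, "fingers": 60},
    {"translation": [0, 0, -4], "twist": 0, "fingers": 60},
    {"translation": [0, 0, -4], "twist": 0, "fingers": 110},
  ],
)

```text
time_s: 16.18
ee_pos: [0.5759, 0.0445, 0.1868]
tcp_rot: [-3.14, -0.0, 1.574]
force: [0.3, 0.0, 0.1]
opening: 0.723
grasp_force: 0.0
```

arm_command(
  deltas=[
    {"translation": [-3.79, -1.31, 0], "twist": 0, "fingers": 110},
    {"translation": [-3.79, -1.31, 0], "twist": 0, "fingers": 110},
    {"translation": [-3.79, -1.31, 0], "twist": 0, "fingers": 110},
    {"translation": [-3.79, -1.31, 0], "twist": 0, "fingers": 110},
    {"translation": [-3.79, -1.31, 0], "twist": 0, "fingers": 110},
    {"translation": [-3.79, -1.31, 0], "twist": 0, "fingers": 110},
    {"translation": [-3.79, -1.31, 0], "twist": 0, "fingers": 110},
    {"translation": [-3.79, -1.31, 0], "twist": 0, "fingers": 110},
    {"translation": [-3.79, -1.31, 0], "twist": 0, "fingers": 110},
    {"translation": [0, 0, 0], "twist": 0, "fingers": 110},
  ],
)

```text
time_s: 17.02
ee_pos: [0.4574, -0.3036, 0.1863]
tcp_rot: [-3.141, 0.004, 1.566]
force: [0.6, 0.0, 0.9]
opening: 0.567
grasp_force: 0.0
```

arm_command(
  deltas=[
    {"translation": [0, 0, 2], "twist": 0, "fingers": 110},
    {"translation": [0, 0, 2], "twist": 0, "fingers": 110},
    {"translation": [0, 0, 0], "twist": 0, "fingers": 110},
    {"translation": [0, 0, 0], "twist": 0, "fingers": 110},
    {"translation": [0, 0, 0], "twist": 0, "fingers": 110},
  ],
)

```text
time_s: 17.43
ee_pos: [0.4603, -0.2968, 0.1469]
tcp_rot: [3.141, 0.0, 1.574]
force: [0.2, -0.7, 0.4]
opening: 0.567
grasp_force: 0.0
```

Run:
```python
from h import *
t=bot.camera("top");s=bot.camera("side");cv2.imwrite("pics/top4.png",t);cv2.imwrite("pics/side4.png",s)
o=np.vstack([np.hstack([cv2.resize(im[y:y+60,x:x+80],None,fx=5,fy=5,interpolation=cv2.INTER_CUBIC) for im,x,y in r]) for r in(((s,250,150),(t,217,165)),((s,290,280),(t,340,205)))])
cv2.imwrite("pics/crop6.png",cv2.convertScaleAbs(o,alpha=1.6))
p=bot.observe()["ee_pos"];print(p)
def show(n,im,c,b,f,z):
    k,P=comp(im,*b,f);q=P(cv2.fitEllipse(k)[0]);M=cv2.moments(k);g=P((M['m10']/M['m00'],M['m01']/M['m00']));print(n,c,q.round(2),px2w(c,*q,z).round(4),g.round(2),px2w(c,*g,z).round(4),cv2.contourArea(k)/36)
d=lambda c:(c.min(2)>115)&(c[...,1]>c[...,2]-3)
show("dab",t,"top",(246,196,20,18),d,.072)
show("dab",s,"side",(275,180,20,20),lambda c:(c.min(2)>110),.072)
```

```text
[ 0.46078558 -0.29725824  0.14771291]
dab top [251.51 203.89] [0.5644 0.0596 0.072 ] [251.51 203.89] [0.5644 0.0596 0.072 ] 15.819444444444445
dab side [277.92 193.05] [0.5617 0.0645 0.072 ] [277.93 192.85] [0.562  0.0651 0.072 ] 65.69444444444444
```

View pics/crop6.png

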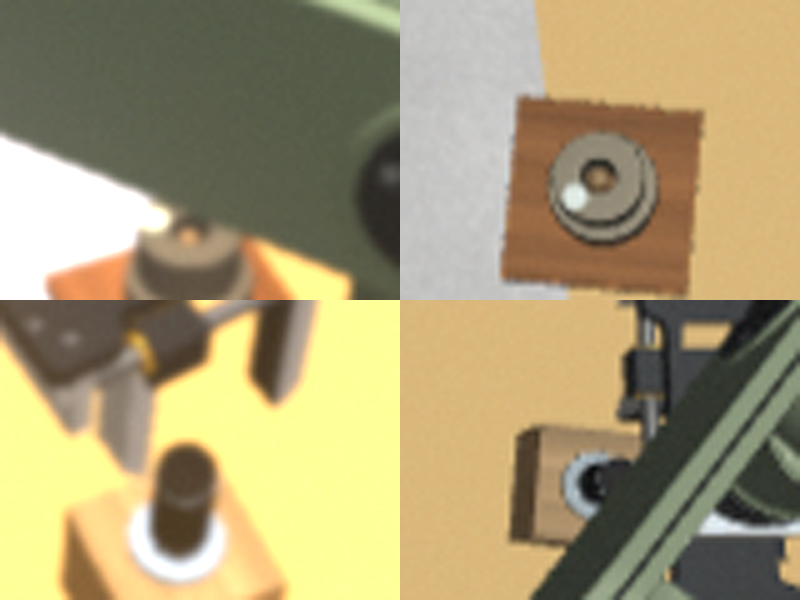

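Crop: both rings are seated and the dab is visible at top (251.5,203.9), about (0.564,0.059). The gripper is straddling the black grip of the tester. Lowering to grasp.

arm_command(
  deltas=[
    {"translation": [0, -0.12, 0], "twist": 0, "fingers": 110},
    {"translation": [0, 0, 1.5], "twist": 0, "fingers": 110},
    {"translation": [0, 0, 2], "twist": 0, "fingers": 110},
    {"translation": [0, 0, 2], "twist": 0, "fingers": 110},
    {"translation": [0, 0, 1.5], "twist": 0, "fingers": 110},
    {"translation": [0, 0, 0], "twist": 0, "fingers": 110},
    {"translation": [0, 0, 0], "twist": 0, "fingers": 110},
    {"translation": [0, 0, 0], "twist": 0, "fingers": 110},
  ],
)

```text
time_s: 18.2
ee_pos: [0.4595, -0.2976, 0.0777]
tcp_rot: [3.14, 0.002, 1.574]
force: [0.7, -0.2, 0.2]
opening: 0.565
grasp_force: 0.0
```

arm_command(
  deltas=[
    {"translation": [0, 0, 0], "twist": 0, "fingers": 255},
    {"translation": [0, 0, 0], "twist": 0, "fingers": 255},
    {"translation": [0, 0, 0], "twist": 0, "fingers": 255},
    {"translation": [0, 0, 0], "twist": 0, "fingers": 255},
    {"translation": [0, 0, 0], "twist": 0, "fingers": 255},
    {"translation": [0, 0, 0], "twist": 0, "fingers": 255},
    {"translation": [0, 0, 0], "twist": 0, "fingers": 255},
  ],
  grip_force=30,
)

```text
time_s: 18.78
ee_pos: [0.4588, -0.2971, 0.0767]
tcp_rot: [3.141, 0.0, 1.574]
force: [0.6, 0.1, 2.3]
opening: 0.249
grasp_force: 30.0
```

arm_command(
  deltas=[
    {"translation": [0, 0, -0.8], "twist": 0, "fingers": 255},
    {"translation": [0, 0, -1.5], "twist": 0, "fingers": 255},
    {"translation": [0, 0, -1.5], "twist": 0, "fingers": 255},
    {"translation": [0, 0, -1.5], "twist": 0, "fingers": 255},
    {"translation": [0, 0, -1.5], "twist": 0, "fingers": 255},
    {"translation": [0, 0, -1.5], "twist": 0, "fingers": 255},
    {"translation": [0, 0, -1.5], "twist": 0, "fingers": 255},
    {"translation": [0, 0, -1.5], "twist": 0, "fingers": 255},
    {"translation": [0, 0, 0], "twist": 0, "fingers": 255},
    {"translation": [0, 0, 0], "twist": 0, "fingers": 255},
  ],
)

```text
time_s: 19.62
ee_pos: [0.4588, -0.2972, 0.1899]
tcp_rot: [3.14, 0.001, 1.574]
force: [0.0, 0.4, -2.6]
opening: 0.25
grasp_force: 30.0
```

arm_command(
  deltas=[
    {"translation": [2, 0.6, 0], "twist": 0, "fingers": 255},
    {"translation": [3.56, 1.05, 0], "twist": 0, "fingers": 255},
    {"translation": [3.56, 1.05, 0], "twist": 0, "fingers": 255},
    {"translation": [3.56, 1.05, 0], "twist": 0, "fingers": 255},
    {"translation": [3.56, 1.05, 0], "twist": 0, "fingers": 255},
    {"translation": [3.56, 1.05, 0], "twist": 0, "fingers": 255},
    {"translation": [3.56, 1.05, 0], "twist": 0, "fingers": 255},
    {"translation": [3.56, 1.05, 0], "twist": 0, "fingers": 255},
    {"translation": [3.56, 1.05, 0], "twist": 0, "fingers": 255},
    {"translation": [3.56, 1.05, 0], "twist": 0, "fingers": 255},
  ],
)

```text
time_s: 20.45
ee_pos: [0.557, 0.0457, 0.1873]
tcp_rot: [-3.138, -0.0, 1.574]
force: [1.2, -0.2, -1.7]
opening: 0.25
grasp_force: 30.0
```

arm_command(
  deltas=[
    {"translation": [1, 0.3, 0], "twist": 0, "fingers": 255},
    {"translation": [0.56, 0.15, 0], "twist": 0, "fingers": 255},
    {"translation": [0, 0, 1], "twist": 0, "fingers": 255},
    {"translation": [0, 0, 1], "twist": 0, "fingers": 255},
    {"translation": [0, 0, 0], "twist": 0, "fingers": 255},
    {"translation": [0, 0, 0], "twist": 0, "fingers": 255},
    {"translation": [0, 0, 0], "twist": 0, "fingers": 255},
  ],
)

```text
time_s: 21.03
ee_pos: [0.5621, 0.0581, 0.1687]
tcp_rot: [-3.141, 0.0, 1.572]
force: [-0.0, -0.5, -1.1]
opening: 0.251
grasp_force: 30.0
```

Run:
```python
from h import *
s=bot.camera("side");cv2.imwrite("pics/side5.png",s)
o=cv2.resize(s[130:220,240:320],None,fx=6.6,fy=6.6,interpolation=cv2.INTER_CUBIC)
cv2.imwrite("pics/crop7.png",cv2.convertScaleAbs(o,alpha=1.5))
e=bot.observe();p=e["ee_pos"];print(p,e["tcp_rot"],e["force"])
for dz in(-.0707,-.0547): print((w2px("side",[p[0],p[1],p[2]+dz])-[240,130]+.5)*6.6)
print((w2px("side",[.564,.059,.072])-[240,130]+.5)*6.6)
```

```text
[0.56258928 0.0582149  0.16929821] [3.14147751e+00 1.62225154e-04 1.57185290e+00] [ 0.33431916  0.23650948 -1.51561307]
[265.03941773 376.82101146]
[265.55947403 344.51976576]
[266.46263939 426.48002476]
```

View pics/crop7.png

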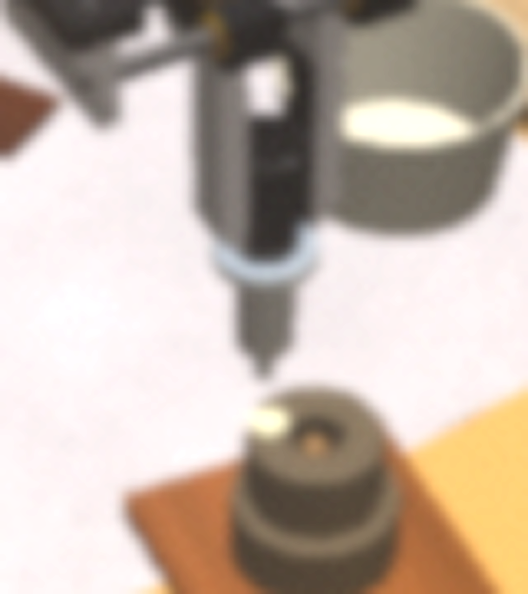

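Crop: the tester is upright with its tip at (265,376), as predicted. The dab centre is at about (269,421) and the hole at about (315,437). Casting these to the ring's top plane.

Run:
```python
from h import *
for n,x,y in(("dab",269,421),("hole",315,435)): print(n,px2w("side",240+x/6.6-.5,130+y/6.6-.5,.072).round(4))
t=cv2.imread("pics/top4.png")
k,P=comp(t,246,190,28,26,lambda c:(c[...,2]>1e9)|(c.max(2)<1))if 0 else (None,None)
s=cv2.imread("pics/side5.png")
for th in(120,140,160):
    k,P=comp(s,274,188,12,10,lambda c:c[...,1]>th);M=cv2.moments(k);g=P((M['m10']/M['m00'],M['m01']/M['m00']));print(th,g.round(2),cv2.contourArea(k)/36,px2w("side",*g,.072).round(4))
```

```text
dab [0.5662 0.061  0.072 ]
hole [0.5773 0.0465 0.072 ]
120 [278.02 191.88] 78.79166666666667 [0.5639 0.0679 0.072 ]
140 [277.44 191.83] 65.18055555555556 [0.5628 0.0687 0.072 ]
160 [276.62 191.94] 44.52777777777778 [0.5609 0.0694 0.072 ]
```

arm_command(
  deltas=[
    {"translation": [0.17, 0.25, 0], "twist": 0, "fingers": 255},
    {"translation": [0, 0, 1], "twist": 0, "fingers": 255},
    {"translation": [0, 0, 0.7], "twist": 0, "fingers": 255},
    {"translation": [0, 0, 0.4], "twist": 0, "fingers": 255},
    {"translation": [0, 0, 0], "twist": 0, "fingers": 255},
    {"translation": [0, 0, 0], "twist": 0, "fingers": 255},
    {"translation": [0, 0, 0], "twist": 0, "fingers": 255},
  ],
)

```text
time_s: 21.67
ee_pos: [0.5651, 0.0611, 0.1482]
tcp_rot: [-3.142, -0.0, 1.574]
force: [-0.2, 0.3, -1.5]
opening: 0.25
grasp_force: 30.0
```

Run:
```python
from h import *
s=bot.camera("side");t=bot.camera("top")
o=cv2.resize(s[150:210,250:310],None,fx=10,fy=10,interpolation=cv2.INTER_CUBIC)
cv2.imwrite("pics/crop8.png",cv2.convertScaleAbs(o,alpha=1.2))
e=bot.observe();p=e["ee_pos"];print(p,e["tcp_rot"],e["force"])
print((w2px("side",[p[0],p[1],p[2]-.0707])-[250,150]+.5)*10)
```

```text
[0.5653555  0.06110529 0.14861663] [3.14085462e+00 5.47673413e-05 1.57373429e+00] [ 0.13603392 -0.01363271 -1.17552513]
[304.54062761 421.52123116]
```

View pics/crop8.png

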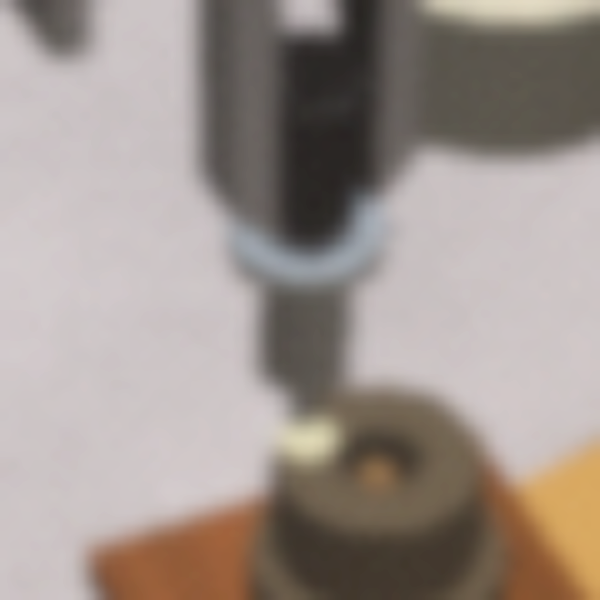

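Crop: the tip is at about (304,421), 6 mm above the surface, and will land at about (304,438). The dab centre is at (309,441), so the aim is good to about 1 mm. Pressing slowly.

arm_command(
  deltas=[
    {"translation": [-0.06, 0.06, 0.2], "twist": 0, "fingers": 255},
    {"translation": [0, 0, 0.2], "twist": 0, "fingers": 255},
    {"translation": [0, 0, 0.2], "twist": 0, "fingers": 255},
    {"translation": [0, 0, 0.15], "twist": 0, "fingers": 255},
    {"translation": [0, 0, 0.1], "twist": 0, "fingers": 255},
    {"translation": [0, 0, 0], "twist": 0, "fingers": 255},
    {"translation": [0, 0, 0], "twist": 0, "fingers": 255},
    {"translation": [0, 0, 0], "twist": 0, "fingers": 255},
  ],
)

```text
time_s: 22.43
ee_pos: [0.5657, 0.0605, 0.14]
tcp_rot: [3.141, 0.0, 1.574]
force: [0.3, 0.8, 0.0]
opening: 0.251
grasp_force: 30.0
```

arm_command(
  deltas=[
    {"translation": [0, 0, 0.12], "twist": 0, "fingers": 255},
    {"translation": [0, 0, 0.12], "twist": 0, "fingers": 255},
    {"translation": [0, 0, 0.08], "twist": 0, "fingers": 255},
    {"translation": [0, 0, 0], "twist": 0, "fingers": 255},
    {"translation": [0, 0, 0], "twist": 0, "fingers": 255},
    {"translation": [0, 0, 0], "twist": 0, "fingers": 255},
  ],
)

```text
time_s: 22.93
ee_pos: [0.5658, 0.0605, 0.1367]
tcp_rot: [3.141, 0.0, 1.574]
force: [-0.2, -1.0, 0.9]
opening: 0.25
grasp_force: 30.0
```

Run:
```python
from h import *
F=[];Z=[]
for i in range(8):
    s=bot.camera("side");e=bot.observe();F.append(e["force"]);Z.append(e["ee_pos"])
print(np.mean(F,0),np.std(F,0),np.mean(Z,0),np.std(Z,0))
o=cv2.resize(s[150:210,250:310],None,fx=10,fy=10,interpolation=cv2.INTER_CUBIC)
cv2.imwrite("pics/crop9.png",cv2.convertScaleAbs(o,alpha=1.2))
```

```text
[-0.29104627 -0.10213705  0.83306991] [0.48023255 0.43935064 0.78127186] [0.5657667  0.06045231 0.13666259] [1.05811359e-05 9.48741126e-06 3.01491246e-05]
```

View pics/crop9.png

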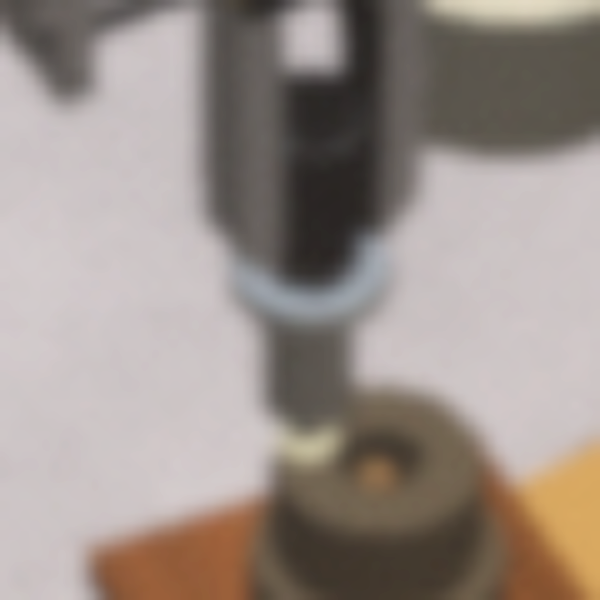

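Crop: the plunger is centred on the dab at about (309,440) and the tester is upright. The net push is about 2.35 N and the TCP height gives 6 mm of plunger travel, so it is half-way in. Handing in.

```bash
python3 -c "
from plant import bot
print(bot.hand_in())"
```

```text
the job is handed in; nothing more can be done
None
```

I handed the job in with both rings home on the post and the tester upright in the gripper, its plunger pressed about half-way (about 6 mm, 2.4 N) on the pale dab; no verdict came back.

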